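# Rack the lacing fids and pull the blunt ones

### The job

Slide the clear guard of the clip case all the way open, pull the two blunt fids with red grips out of their clips and lay them in the black repair tray, and press each wooden-grip fid that lies on the bench into an empty pair of spring clips until it snaps fully home. The wooden-grip fid already in the case must also end up clipped home. Finish by sliding the guard fully shut, and leave the other things on the bench undisturbed.

Things in the scene. Friction and masses are not known exactly. Their poses are not given: they have to be found in the camera images.
- fid1: loose wooden-grip (light brown) lacing fid, 128 mm long along its x: square grip 18 x 18 x 50 mm in the middle, round steel necks 12 mm in diameter from 25 to 56 mm out on both sides, a 16 mm point on +x; 50 to 100 g. Origin at the middle, on the axis (9 mm above what the grip lies on). May lie either way round in the clips. May be absent.
- fid2: another such loose wooden-grip fid, same shape; may be absent
- fid3: another such loose wooden-grip fid, same shape; may be absent
- fid4: another such loose wooden-grip fid, same shape; may be absent
- fid_kept: a wooden-grip fid of the same shape that is already clipped home in the case
- blunt1: a blunt fid: same shape, red grip, 70 g; starts clipped home in the case. A straight upward pull of 5 to 15 N on the grip frees it.
- blunt2: the other blunt fid, same as blunt1
- clip_case: fixed blue and grey case, 190 mm deep (its x) by 330 mm wide (its y); origin at the centre of its underside, x away from the robot, z up. Two aluminium rails run along y at x = -36 and +36 mm (10 mm wide, tops 40 mm up), open between them down to the floor at 6 mm. Side walls with the guard tracks reach 74 mm (tracks run on to x = 275 mm), front and back walls 36 mm.
- clip0 (a point): where the middle of a fid lies when home in clip pair 0 (46 mm above the bench), axes as clip_case. A pair is one spring clip on each rail (8 mm wide, tops 62 mm up); they hold a fid along x by its necks. Press it straight down: the jaws meet the necks about 11 mm above home, centre within 5 mm and snap over at 4 to 12 N. Just laid on top it stays about 11 mm too high.
- clip1 (a point): the same for clip pair 1, 58 mm further along +y of the case than clip0
- clip2 (a point): the same for clip pair 2, 116 mm further along +y of the case than clip0
- clip3 (a point): the same for clip pair 3, 174 mm further along +y of the case than clip0
- clip4 (a point): the same for clip pair 4, 232 mm further along +y of the case than clip0
- guard (a joint): travel of the clear flat guard along the case's +x (away from the robot): 0 = shut over the clips, 0.165 m = fully open; slides with about 2 N of friction and stays where it is left. Its plate is 186 mm (x) by 310 mm (y), top face 74 mm above the bench.
- guard_knob (a point): centre of the top of the guard's orange upright knob, 18 mm in diameter, standing 34 mm above the plate (top 108 mm above the bench), at the guard's near edge, midway along y; it moves with the guard
- repair_tray: fixed black open tray, 150 mm (its x) by 200 mm (its y), 28 mm high, walls and floor about 4 mm; origin at the centre of its underside
- wax_pot: small amber jar, 34 mm in diameter, 45 mm high, a bystander between case and tray; origin at its underside
- glue_jar: white jar with a blue cap, 68 mm in diameter, 85 mm high, a bystander right of the case; origin at its underside
- mug: blue mug, 80 mm in diameter, 90 mm high, a bystander at the back; origin at its underside
- spool: wooden spool, 50 mm in diameter, 45 mm high, a bystander left of the tray; origin at its underside
Mind the look-alikes: they are no part of the job. What is shaped like the fid2 but purple is not meant.

How it is judged:
By the outcome, as a careful person would: the job done as asked, in the order asked, and still so for the second after the job is handed in, with the robot touching nothing.
Of fid1, fid2, fid3, fid4 only 3 to 4 are there at a start; the rules pass over those that are not, and their reading is None.
At some moment in a run one of fid1, fid2, fid3, fid4 may be knocked a few centimetres aside while the robot is not near it.
Once in a run the grip may slacken for a moment while it holds something.
It also fails if it takes over 208 s, if anything falls off the work surface, if the arm or the gripper's body presses on something with over 40 N, if the wrist force passes 120 N, or if a joint passes its speed limit or range.

### The arm

A 6-joint arm with a two-finger parallel gripper is mounted at the origin on the work surface. World frame = base frame: x ahead of the robot, y to its left, z up, the work surface at z = 0. Lengths are in m, angles in degrees, forces in N, time in s.
With the tool pointing down it reaches from about 0.375 to 0.9 m from the base axis. Payload 3.1 kg.
Tool frame: the origin (TCP) lies at the very end of the fingers, on their centre line; the grasp point (between the pads) lies 19 mm behind it; z points along the fingers, y is the direction in which the jaws open and shut (so a half turn about z gives the same grasp; the last joint's range is limited). The gripper opens to 87 mm and grips with 3 to 60 N. Pads are 19 mm wide; open, the fingers measure 117 mm over their backs; the gripper's body (75 mm by 190 mm) begins 51 mm behind the grasp point.
Start: joints at [-87.462, 30.224, 82.088, -0, 67.689, -10.227], TCP at [0.138, -0.61, 0.223] pointing down, gripper open.
Joint ranges: [-176.69, 176.69], [-43.24, 126.21], [12.49, 139.97], [-82, 262], [0, 151.66], [-163.58, 163.58]. Speed limits (degrees/s): [159.86, 159.86, 180, 180, 180, 180].

### API

Orientations are given as a 3x3 rotation matrix whose columns are the frame's x, y, z axes.
In Python, from rig import bot gives the robot as it stands. The module is installed in compiled form; this text tells all that it offers.
- The arm moves only by the tool play_rows, never from a script. Its argument "targets" is a list of rows, each a list of 7 numbers: the closure, from 0 (fully open) to 1 (shut), then the shift along the world's x, y, z in m, then the turn, a rotation vector about the world's x, y, z in rad. A call has 1 to 12 rows; each row shifts and turns the commanded pose from where the row before left it; what a row does not reach is not made up. A row lasts 1/8 s, in which the tool goes at most 62.5 mm and 10.7 degrees, less where a joint would pass 70% of its speed; a pose out of reach is approached as far as the arm can. A call with a gripper value outside its range is refused whole. The fingers move at their own pace and stop on an object; the grip force is fixed at half the most. Time passes only in rows, so rows that do not move let the fingers close. It gives the time, the measured TCP pose, the force and the opening at its end, in the units of the state.
- bot.read_state(): the state, without advancing time (a new reading comes with each control period).
- bot.capture(name): name is "scene" or "top" or "wrist"; returns the picture (480x640x3 uint8, blue, green, red); there is no depth.
- bot.get_calibration(name): a dict with "fx", "fy", "cx", "cy" (pixels), "R" (3x3) and "t" (3): a world point X has camera coordinates R X + t. Camera axes: x right, y down, z forward; pixel columns grow to the right and rows downward; lengths in m; the calibration is good to about 2 mm. The wrist camera is an equidistant fisheye: a pixel r from the principal point sees the ray r / f radians off the axis. A picture is of the moment at which its call begins: read the wrist's pose just before it. get_calibration takes no time and is no camera call; for the wrist camera it gives the pose at the moment of the call.
- bot.hand_in(): hands the job in, once; it reports no verdict.
The state is a dict: "time_s": time; "joint_positions": joint angles; "qvel": joint speeds; "tau": joint torques, N m; "position": TCP position; "tcp_rot": TCP orientation; "force": force on the tool from outside, world axes, zero at the start; "moment": the same for the moment, N m; "opening": opening from 0.0 (shut) to 1.0 (fully open).
Only numpy, scipy, OpenCV 4.12 (cv2) and the standard library are available. Lean on these libraries where they do the work, as an engineer would, in place of code of your own. Each camera call takes 0.05 s, during which the arm holds its last target. There are 200 camera calls.

## Working session

There is one attempt and no reset: what is moved stays moved. The work goes in short steps, Python scripts to look and compute and a tool call to move; the robot and the scene stay as the last step left them, time stands still between calls to the robot, and variables do not carry over. Pictures are saved under pics/ and viewed, about 12 in all and at most 16, crops included, and the job is handed in when it is done.

Besides the shell and the picture viewer there is one more tool, called after "Request:" by a JSON object that holds its "name" and its "arguments", one argument or row to a line. play_rows: Moves the arm, as the interface text tells. Its arguments: {"type":"object","properties":{"targets":{"type":"array","items":{"type":"array","items":{"type":"number"}}}},"required":["targets"]}

```bash
mkdir -p pics; cat > h.py <<'E'
from rig import bot
import numpy as np, cv2
def ray(cam,u,v,cal=None):
    c=cal or bot.get_calibration(cam); R=np.array(c["R"]);t=np.array(c["t"])
    x=(u-c["cx"])/c["fx"];y=(v-c["cy"])/c["fy"]
    if cam=="wrist":
        r=np.hypot(x,y); s=np.sin(r)/r if r>1e-9 else 1; d=np.array([x*s,y*s,np.cos(r)])
    else: d=np.array([x,y,1.])
    return -R.T@t, R.T@d
def on(cam,u,v,z,cal=None):
    o,d=ray(cam,u,v,cal); return o+d*(z-o[2])/d[2]
def proj(cam,X,cal=None):
    c=cal or bot.get_calibration(cam); p=np.array(c["R"])@np.array(X)+np.array(c["t"])
    if cam=="wrist":
        th=np.arctan2(np.hypot(p[0],p[1]),p[2]); k=th/np.hypot(p[0],p[1]); return c["cx"]+c["fx"]*p[0]*k,c["cy"]+c["fy"]*p[1]*k
    return c["cx"]+c["fx"]*p[0]/p[2],c["cy"]+c["fy"]*p[1]/p[2]
E
python3 - <<'E'
from h import *
for n in("scene","top"):
    cv2.imwrite(f"pics/{n}0.png",bot.capture(n))
    c=bot.get_calibration(n);print(n,c["fx"],c["cx"],c["cy"],np.round(c["R"],3).tolist(),np.round(c["t"],3))
s=bot.read_state();print(s["time_s"],s["position"],np.round(s["tcp_rot"],3).tolist(),s["opening"],s["force"])
E
```

```text
scene 467.9586725876714 310.0274656716382 232.1266426208928 [[0.158, 0.987, -0.01], [0.535, -0.095, -0.839], [-0.83, 0.128, -0.543]] [-0.073 -0.196  1.49 ]
top 596.7059212291441 317.36742232171264 248.5411934715653 [[0.014, -1.0, 0.002], [-0.989, -0.014, -0.145], [0.145, 0.0, -0.989]] [0.008 0.531 1.353]
0.1 [ 0.13810815 -0.6088917   0.2216919 ] [[0.975, 0.221, -0.0], [0.221, -0.975, 0.002], [0.0, -0.002, -1.0]] 0.9976136087251916 [0.88025703 0.22958282 0.1334156 ]
```

View pics/top0.png

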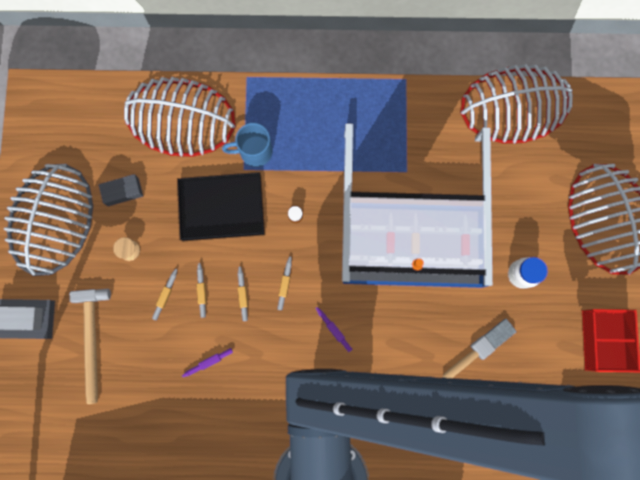

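View pics/scene0.png

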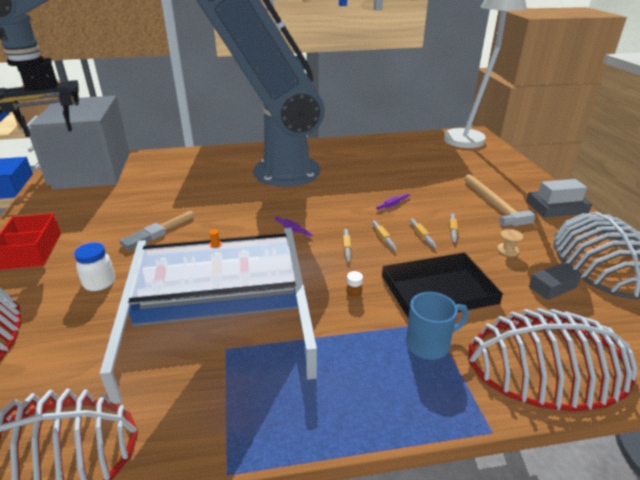

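The top view shows four wooden fids at about (165,292), (201,290), (242,292) and (286,282), with purple look-alikes nearby. In the case, the reds sit at u≈390 and 465 and the kept fid at 416. The guard is shut with its knob at (418,264), and the tray is at (221,207).

```bash
python3 - <<'E'
from h import *
im=cv2.imread("pics/top0.png")
cv2.imwrite("pics/crop1.png",cv2.resize(im[110:330,140:520],None,fx=2.1,fy=2.1,interpolation=cv2.INTER_CUBIC))
hsv=cv2.cvtColor(im,cv2.COLOR_BGR2HSV)
for nm,lo,hi in(("wood",(12,110,175),(28,255,255)),("red",(0,40,120),(9,140,255)),("redw",(170,40,120),(180,140,255)),("knob",(5,200,150),(14,255,255))):
    m=cv2.inRange(hsv,lo,hi)
    n,l,st,ce=cv2.connectedComponentsWithStats(m)
    for i in range(1,n):
        if 25<st[i,4]<900: 
            z=.108 if nm=="knob" else .009
            print(nm,st[i],ce[i].round(1),on("top",*ce[i],z).round(3))
for u,v in((345,124),(353,124),(344,282),(350,282),(482,128),(490,128),(485,284),(492,284)): print(u,v,on("top",u,v,.074).round(4))
for u,v in((178,178),(262,174),(265,233),(180,240)): print("tray",on("top",u,v,.028).round(3))
E
```

```text
wood [ 9 71 11  3 29] [13.8 72. ] [0.968 0.777 0.009]
wood [ 70  72  78   5 250] [117.3  73.7] [0.968 0.52  0.009]
wood [228  75  18   2  33] [236.7  75.5] [0.967 0.222 0.009]
wood [249  74 100   3 183] [300.4  75. ] [0.971 0.064 0.009]
wood [221  78  24  17 226] [233.8  85. ] [0.942 0.229 0.009]
wood [590  79  50  14 407] [620.7  84.5] [ 0.958 -0.732  0.009]
wood [  7  94 119  11 655] [67.8 98.2] [0.902 0.638 0.009]
wood [235  96  10  10  74] [239.7 100.2] [0.903 0.213 0.009]
wood [  4 117 124  12 877] [ 63.8 121.8] [0.841 0.643 0.009]
wood [144 117   3  13  33] [145.  123.3] [0.84  0.444 0.009]
wood [153 116   4  14  39] [154.3 123.1] [0.841 0.421 0.009]
wood [162 118   5  11  35] [164.1 122.9] [0.842 0.397 0.009]
wood [173 119   4  10  34] [174.4 122.9] [0.842 0.372 0.009]
wood [183 120   4   8  26] [184.2 123.1] [0.842 0.347 0.009]
wood [442 123  32  13 273] [456.9 128.9] [ 0.837 -0.323  0.009]
wood [630 124  10  14 103] [635.2 130.2] [ 0.84  -0.761  0.009]
wood [  4 128  58   5 159] [ 32.6 130.8] [0.817 0.718 0.009]
wood [534 144  16   3  39] [541.5 145.2] [ 0.799 -0.529  0.009]
[... 4425 characters left out ...]
] [0.02  0.696 0.009]
wood [478 476  55   4 125] [506.8 477.5] [ 0.019 -0.419  0.009]
red [303  77  45   1  45] [325.  77.] [0.967 0.003 0.009]
red [291 171  37   1  37] [309. 171.] [0.725 0.039 0.009]
red [412 258  12  10  28] [417.5 261.8] [ 0.507 -0.223  0.009]
knob [414 260   8  10  68] [417.4 264.5] [ 0.488 -0.206  0.108]
345 124 [ 0.8217 -0.0449  0.074 ]
353 124 [ 0.822  -0.0637  0.074 ]
344 282 [ 0.4503 -0.0455  0.074 ]
350 282 [ 0.4505 -0.059   0.074 ]
482 128 [ 0.8167 -0.366   0.074 ]
490 128 [ 0.817  -0.3848  0.074 ]
485 284 [ 0.4504 -0.3634  0.074 ]
492 284 [ 0.4506 -0.3791  0.074 ]
tray [0.698 0.351 0.028]
tray [0.711 0.151 0.028]
tray [0.568 0.14  0.028]
tray [0.548 0.339 0.028]
```

View pics/crop1.png

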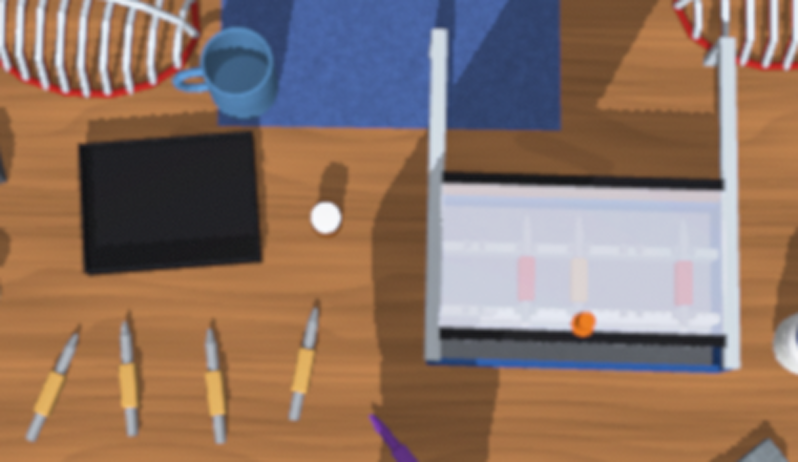

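The crop shows the guard's near edge already about 30 mm off the front wall. I'll go to the knob at about (0.488, -0.206).

Request:
{"name": "play_rows", "arguments": {
  "targets": [
    [0,0.035,0.0403,0,0,0,-0.1115],
    [0,0.035,0.0403,0,0,0,-0.1115],
    [0,0.035,0.0403,0,0,0,0],
    [0,0.035,0.0403,0,0,0,0],
    [0,0.035,0.0403,0,0,0,0],
    [0,0.035,0.0403,0,0,0,0],
    [0,0.035,0.0403,0,0,0,0],
    [0,0.035,0.0403,0,0,0,0],
    [0,0.035,0.0403,0,0,0,0],
    [0,0.035,0.0403,0,0,0,0],
    [0,0,0,-0.03,0,0,0],
    [0,0,0,-0.03,0,0,0]
  ]
}}

```text
time_s: 1.6
position: [0.4888, -0.2055, 0.1619]
tcp_rot: [[1.0, 0.002, 0.001], [0.002, -1.0, -0.001], [0.001, 0.001, -1.0]]
force: [0.1, -0.3, 0.4]
opening: 1.001
```

```bash
python3 - <<'E'
from h import *
s=bot.read_state();c=bot.get_calibration("wrist")
im=bot.capture("wrist");cv2.imwrite("pics/w1.png",im)
print(s["position"],s["time_s"],np.round(s["tcp_rot"],3).tolist())
print(c["fx"],c["cx"],c["cy"],np.round(c["R"],3).tolist(),np.round(c["t"],3))
hsv=cv2.cvtColor(im,cv2.COLOR_BGR2HSV)
m=cv2.inRange(hsv,(4,190,120),(14,255,255));n,l,st,ce=cv2.connectedComponentsWithStats(m)
for i in range(1,n):
    if st[i,4]>100:print(st[i],ce[i],on("wrist",*ce[i],.1,c))
for p in((162.4,297.1),(201.4,292.9),(242.9,296.2),(284.3,285.7)):print(on("top",*p,.014).round(3))
E
```

```text
[ 0.48877103 -0.20552825  0.16192402] 1.6 [[1.0, 0.002, 0.001], [0.002, -1.0, -0.001], [0.001, 0.001, -1.0]]
371.64829954431775 323.995543098407 240.86933445453516 [[0.004, -1.0, 0.0], [-0.966, -0.003, 0.26], [-0.26, -0.001, -0.966]] [-0.206  0.455  0.457]
[315 222  34  45 561] [332.07130125 236.00891266] [ 0.50231534 -0.20944907  0.1       ]
[0.414 0.377 0.014]
[0.425 0.286 0.014]
[0.419 0.189 0.014]
[0.445 0.092 0.014]
```

View pics/w1.png

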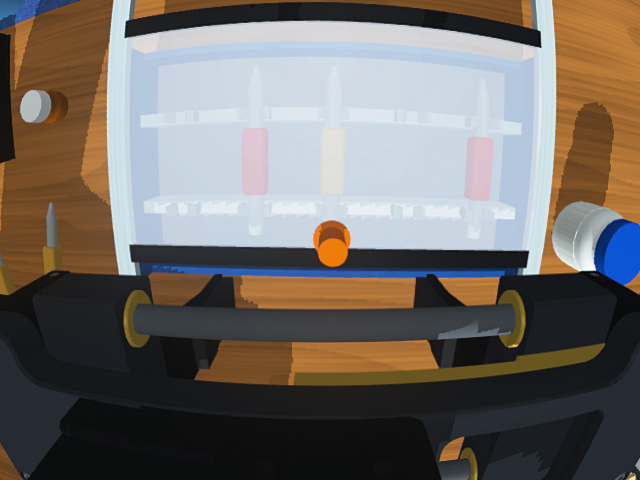

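The wrist view shows the knob top at (333,250). The reds are in clips 3 and 0 and the kept wood fid is in clip 2, so clips 1 and 4 are empty.

```bash
python3 - <<'E'
from h import *
c=bot.get_calibration("wrist")
print(on("wrist",333,250,.108,c),on("wrist",331,232,.076,c))
for p in((255,161),(332,161),(480,169)):print(on("wrist",*p,.055,c).round(3))
E
```

```text
[ 0.49367569 -0.20834432  0.108     ] [ 0.49663102 -0.2075775   0.076     ]
[ 0.544 -0.153  0.055]
[ 0.543 -0.208  0.055]
[ 0.541 -0.319  0.055]
```

Request:
{"name": "play_rows", "arguments": {
  "targets": [
    [0,0.005,-0.003,-0.026,0,0,0],
    [0,0,0,-0.026,0,0,0],
    [0,0,0,-0.024,0,0,0],
    [1,0,0,0,0,0,0],
    [1,0,0,0,0,0,0],
    [1,0,0,0,0,0,0],
    [1,0,0,0,0,0,0],
    [1,0,0,0,0,0,0],
    [1,0.01,0,0,0,0,0],
    [1,0.02,0,0,0,0,0],
    [1,0.02,0,0,0,0,0],
    [1,0,0,0,0,0,0]
  ]
}}

```text
time_s: 3.15
position: [0.5451, -0.2099, 0.0867]
tcp_rot: [[1.0, 0.001, 0.002], [0.001, -1.0, -0.001], [0.002, 0.001, -1.0]]
force: [0.8, 1.0, -0.3]
opening: 0.064
```

Request:
{"name": "play_rows", "arguments": {
  "targets": [
    [1,0.02,0,0,0,0,0],
    [1,0.02,0,0,0,0,0],
    [1,0.02,0,0,0,0,0],
    [1,0.01,0,0,0,0,0],
    [1,0,0,0,0,0,0]
  ]
}}

```text
time_s: 3.78
position: [0.6129, -0.2093, 0.0863]
tcp_rot: [[1.0, 0.0, -0.001], [0.0, -1.0, 0.0], [-0.001, -0.0, -1.0]]
force: [0.5, 0.3, -1.1]
opening: 0.006
```

```bash
python3 - <<'E'
from h import *
c=bot.get_calibration("wrist")
im=bot.capture("wrist");cv2.imwrite("pics/w2.png",im)
im=bot.capture("top");hsv=cv2.cvtColor(im,cv2.COLOR_BGR2HSV)
m=cv2.inRange(hsv,(5,200,150),(14,255,255));n,l,st,ce=cv2.connectedComponentsWithStats(m)
for i in range(1,n):
    if st[i,4]>15:print(st[i],ce[i],on("top",*ce[i],.1))
E
```

```text
(no output)
```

View pics/w2.png

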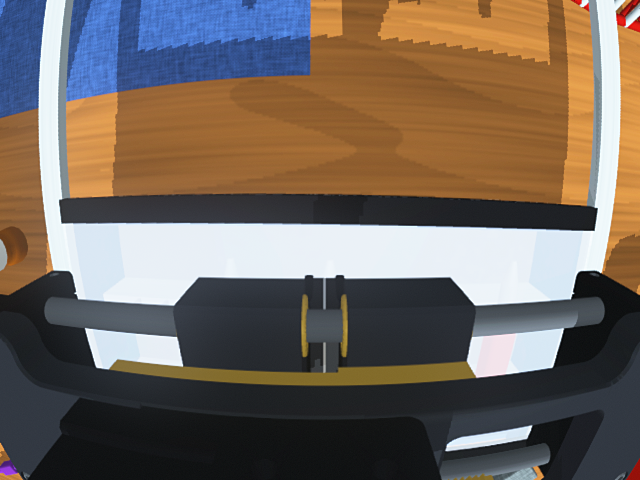

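The grip wasn't closed yet when I moved, because the fingers take about 1.2 s to shut. I'll raise, go back and locate the knob again.

Request:
{"name": "play_rows", "arguments": {
  "targets": [
    [0.4,0,0,0.04,0,0,0],
    [0.4,-0.04,0,0.035,0,0,0],
    [0.4,-0.05,0,0,0,0,0],
    [0.4,-0.03,0,0,0,0,0],
    [0.4,0,0,0,0,0,0]
  ]
}}

```text
time_s: 4.5
position: [0.49, -0.2086, 0.1617]
tcp_rot: [[1.0, -0.002, -0.003], [-0.002, -1.0, 0.002], [-0.003, -0.002, -1.0]]
force: [-0.1, 0.1, -0.0]
opening: 0.49
```

```bash
python3 - <<'E'
from h import *
c=bot.get_calibration("wrist");print(bot.read_state()["position"],bot.read_state()["opening"])
im=bot.capture("wrist")
hsv=cv2.cvtColor(im,cv2.COLOR_BGR2HSV)
m=cv2.inRange(hsv,(4,190,120),(14,255,255));n,l,st,ce=cv2.connectedComponentsWithStats(m)
for i in range(1,n):
    if st[i,4]>100:print(st[i],ce[i],on("wrist",*ce[i],.1,c), on("wrist",ce[i][0],st[i,1]+st[i,3]-14,.108,c))
E
```

```text
[ 0.48999153 -0.20864412  0.16165524] 0.4898769865430472
[311 223  33  45 449] [327.92427617 236.17817372] [ 0.50328878 -0.20996082  0.1       ] [ 0.49423549 -0.2099132   0.108     ]
```

Request:
{"name": "play_rows", "arguments": {
  "targets": [
    [0.5,0.005,-0.001,-0.04,0,0,0],
    [0.5,0,0,-0.037,0,0,0],
    [1,0,0,0,0,0,0],
    [1,0,0,0,0,0,0],
    [1,0,0,0,0,0,0],
    [1,0,0,0,0,0,0],
    [1,0,0,0,0,0,0],
    [1,0.01,0,0,0,0,0],
    [1,0.015,0,0,0,0,0],
    [1,0.015,0,0,0,0,0]
  ]
}}

```text
time_s: 5.8
position: [0.5383, -0.2112, 0.086]
tcp_rot: [[1.0, 0.0, 0.0], [0.0, -1.0, -0.002], [0.0, 0.002, -1.0]]
force: [-1.9, -0.6, 6.6]
opening: 0.194
```

Request:
{"name": "play_rows", "arguments": {
  "targets": [
    [1,0.02,0,0,0,0,0],
    [1,0.02,0,0,0,0,0],
    [1,0.02,0,0,0,0,0],
    [1,0,0,0,0,0,0]
  ]
}}

```text
time_s: 6.3
position: [0.6007, -0.2121, 0.086]
tcp_rot: [[1.0, 0.0, 0.005], [0.0, -1.0, -0.004], [0.005, 0.004, -1.0]]
force: [2.5, -3.5, 5.6]
opening: 0.201
```

Request:
{"name": "play_rows", "arguments": {
  "targets": [
    [1,0.01,0,0,0,0,0],
    [1,0.008,0,0,0,0,0],
    [1,0.004,0,0,0,0,0],
    [1,0,0,0,0,0,0]
  ]
}}

```text
time_s: 6.8
position: [0.6204, -0.2124, 0.086]
tcp_rot: [[1.0, 0.0, 0.002], [0.0, -1.0, -0.003], [0.002, 0.003, -1.0]]
force: [0.1, -3.0, 5.5]
opening: 0.197
```

Request:
{"name": "play_rows", "arguments": {
  "targets": [
    [1,0.006,0,0,0,0,0],
    [1,0.004,0,0,0,0,0],
    [1,0,0,0,0,0,0]
  ]
}}

```text
time_s: 7.18
position: [0.6302, -0.2125, 0.086]
tcp_rot: [[1.0, 0.0, 0.002], [0.0, -1.0, -0.004], [0.002, 0.004, -1.0]]
force: [-0.7, -4.2, 5.1]
opening: 0.197
```

Request:
{"name": "play_rows", "arguments": {
  "targets": [
    [1,0.008,0,0,0,0,0],
    [1,0.008,0,0,0,0,0],
    [1,0.004,0,0,0,0,0],
    [1,0,0,0,0,0,0]
  ]
}}

```text
time_s: 7.68
position: [0.6443, -0.2126, 0.0859]
tcp_rot: [[1.0, 0.001, -0.012], [0.001, -1.0, -0.002], [-0.012, 0.002, -1.0]]
force: [-12.1, -5.3, 13.7]
opening: 0.199
```

Request:
{"name": "play_rows", "arguments": {
  "targets": [
    [1,0.004,0,0,0,0,0],
    [1,0.004,0,0,0,0,0],
    [1,0,0,0,0,0,0]
  ]
}}

```text
time_s: 8.05
position: [0.6449, -0.2126, 0.0855]
tcp_rot: [[1.0, 0.003, -0.028], [0.003, -1.0, -0.001], [-0.028, 0.0, -1.0]]
force: [-25.8, -6.6, 20.3]
opening: 0.2
```

Guard at its stop (x≈0.644, force −26 N). I'll relax, release, rise and look.

Request:
{"name": "play_rows", "arguments": {
  "targets": [
    [1,-0.006,0,0,0,0,0],
    [1,-0.005,0,0,0,0,0],
    [0.4,0,0,0,0,0,0],
    [0.4,0,0,0,0,0,0],
    [0.4,0,0,0,0,0,0],
    [0.4,0,0,0.04,0,0,0],
    [0.4,-0.03,0,0.05,0,0,0],
    [0.4,-0.05,0,0.04,0,0,0],
    [0.4,-0.05,0,0,0,0,0],
    [0.4,-0.03,0,0,0,0,0],
    [0.4,0,0,0,0,0,0]
  ]
}}

```text
time_s: 9.43
position: [0.4865, -0.2095, 0.2135]
tcp_rot: [[1.0, -0.001, -0.002], [-0.001, -1.0, 0.001], [-0.002, -0.001, -1.0]]
force: [0.0, -0.0, -0.8]
opening: 0.596
```

```bash
python3 - <<'E'
from h import *
s=bot.read_state()
c=bot.get_calibration("wrist");print(s["position"],s["opening"],s["force"],np.round(s["tcp_rot"],3).tolist())
im=bot.capture("wrist");cv2.imwrite("pics/w3.png",im)
hsv=cv2.cvtColor(im,cv2.COLOR_BGR2HSV)
for nm,lo,hi,z in(("wood",(12,60,150),(28,190,255),.055),("red",(0,120,100),(6,255,255),.055),("redw",(172,100,100),(180,255,255),.055),("knob",(5,200,130),(14,255,255),.1)):
    m=cv2.inRange(hsv,lo,hi)
    n,l,st,ce=cv2.connectedComponentsWithStats(m)
    for i in range(1,n):
        if 300<st[i,4]<5000 and 60<ce[i][1]<400: 
            (x,y),wh,a=cv2.minAreaRect(np.argwhere(l==i)[:,::-1].astype(np.float32))
            print(nm,st[i],on("wrist",x,y,z,c).round(4))
E
```

```text
[ 0.48645343 -0.20954853  0.21353794] 0.5963709404250034 [ 0.01325937 -0.04869159 -0.7532132 ] [[1.0, -0.001, -0.002], [-0.001, -1.0, 0.001], [-0.002, -0.001, -1.0]]
wood [  68   19   70  181 3277] [0.6015 0.0041 0.055 ]
wood [ 316  127   22   58 1182] [ 0.5459 -0.2101  0.055 ]
wood [   0  158   72  137 3302] [0.4874 0.1131 0.055 ]
wood [ 26 233  53  40 667] [0.4569 0.0928 0.055 ]
wood [ 85 243  57   8 376] [0.4645 0.0041 0.055 ]
wood [ 256  342  138   31 3381] [ 0.349  -0.2088  0.055 ]
red [ 250  128   22   56 1187] [ 0.5466 -0.1536  0.055 ]
red [ 441  133   25   56 1178] [ 0.5446 -0.3228  0.055 ]
```

View pics/w3.png

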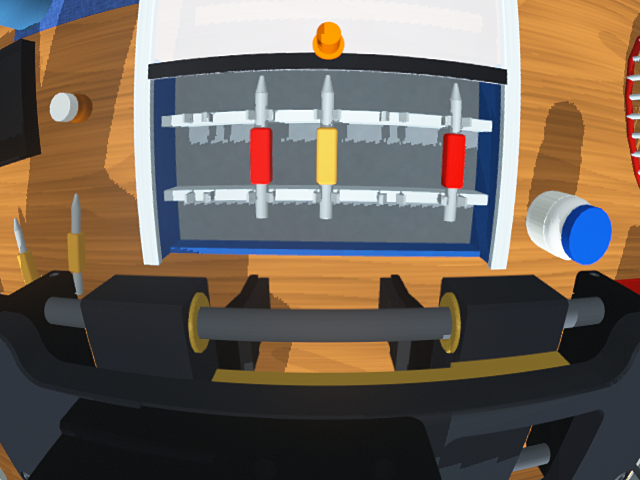

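Now the case is open: clip2≈(0.545,-0.210), pitch 58 mm, yaw about −0.7°, so clip3 is at y≈-0.152 and clip0 at y≈-0.326. I'll fetch the blunt in clip3.

Request:
{"name": "play_rows", "arguments": {
  "targets": [
    [0.6,0.03,0.03,-0.03,0,0,-0.01],
    [0.6,0.029,0.0275,-0.05,0,0,0],
    [0.6,0,0,-0.05,0,0,0],
    [0.6,0,0,-0.035,0,0,0],
    [0.6,0,0,-0.01,0,0,0],
    [1,0,0,0,0,0,0],
    [1,0,0,0,0,0,0],
    [1,0,0,0,0,0,0],
    [1,0,0,0,0,0,0]
  ]
}}

```text
time_s: 10.6
position: [0.5479, -0.154, 0.0412]
tcp_rot: [[1.0, -0.011, 0.003], [-0.011, -1.0, -0.001], [0.003, 0.001, -1.0]]
force: [0.4, 0.6, 3.4]
opening: 0.2
```

```bash
python3 -c "
from h import *
print(np.round(bot.read_state()['joint_positions'],1))"
```

```text
[-27.   41.1  97.9   0.   40.8  63.6]
```

Request:
{"name": "play_rows", "arguments": {
  "targets": [
    [1,0,0,0.01,0,0,0],
    [1,0,0,0.02,0,0,0],
    [1,0,0,0.03,0,0,0],
    [1,0,0,0.03,0,0,0],
    [1,0,0,0.02,0,0,0],
    [1,0,0,0,0,0,0]
  ]
}}

```text
time_s: 11.35
position: [0.5474, -0.1544, 0.1519]
tcp_rot: [[1.0, -0.01, 0.003], [-0.01, -1.0, -0.002], [0.003, 0.002, -1.0]]
force: [-0.3, 0.9, -0.8]
opening: 0.204
```

Request:
{"name": "play_rows", "arguments": {
  "targets": [
    [1,0.006,0.0458,0,0,0,0.184],
    [1,0.006,0.0458,0,0,0,0.184],
    [1,0.006,0.0458,0,0,0,0.184],
    [1,0.006,0.0458,0,0,0,0.184],
    [1,0.006,0.0458,0,0,0,0.184],
    [1,0.006,0.0458,0,0,0,0.184],
    [1,0.006,0.0458,0,0,0,0.184],
    [1,0.006,0.0458,0,0,0,0.184],
    [1,0.004,0.0458,0,0,0,0.184],
    [1,0,0,0,0,0,0]
  ]
}}

```text
time_s: 12.6
position: [0.5975, 0.2614, 0.1484]
tcp_rot: [[-0.079, 0.997, -0.002], [0.997, 0.079, -0.0], [0.0, -0.002, -1.0]]
force: [-0.6, -0.8, -1.2]
opening: 0.203
```

Request:
{"name": "play_rows", "arguments": {
  "targets": [
    [1,0.002,-0.002,-0.045,0,0,0],
    [1,0,0,-0.045,0,0,0],
    [1,0,0,-0.03,0,0,0],
    [1,0,0,-0.012,0,0,0],
    [1,0,0,-0.004,0,0,0],
    [1,0,0,0,0,0,0]
  ]
}}

```text
time_s: 13.35
position: [0.6014, 0.2564, 0.0146]
tcp_rot: [[-0.074, 0.997, 0.001], [0.997, 0.074, 0.0], [0.0, 0.001, -1.0]]
force: [-0.3, 0.9, -0.9]
opening: 0.201
```

Request:
{"name": "play_rows", "arguments": {
  "targets": [
    [0.6,0,0,0,0,0,0],
    [0.6,0,0,0,0,0,0],
    [0.6,0,0,0.01,0,0,0],
    [0.6,0,0,0.06,0,0,0],
    [0.6,0,0,0.06,0,0,0]
  ]
}}

```text
time_s: 13.98
position: [0.6004, 0.2565, 0.1453]
tcp_rot: [[-0.075, 0.997, -0.001], [0.997, 0.075, -0.0], [-0.0, -0.001, -1.0]]
force: [0.6, 0.0, 0.0]
opening: 0.4
```

```bash
python3 - <<'E'
from h import *
s=bot.read_state();print(s["position"],s["opening"],s["time_s"])
a=bot.capture("top")[150:330,120:400];b=bot.capture("wrist");cv2.imwrite("pics/m1.png",np.hstack([cv2.resize(a,(420,270)),cv2.resize(b,(360,270))]))
E
```

```text
[0.60035035 0.25646543 0.1453456 ] 0.4004075365904526 13.975
```

View pics/m1.png

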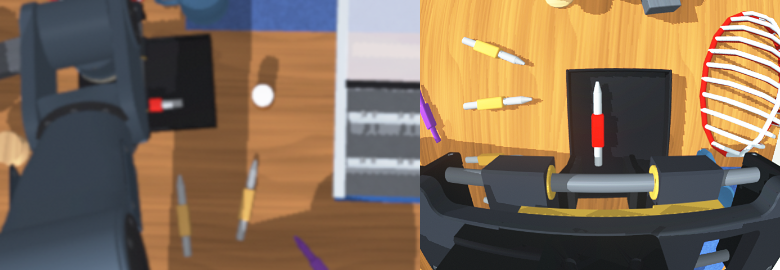

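The blunt lies in the tray. Now the second one, at clip0.

Request:
{"name": "play_rows", "arguments": {
  "targets": [
    [0.6,-0.0055,-0.0583,0,0,0,-0.1658],
    [0.6,-0.0055,-0.0583,0,0,0,-0.1658],
    [0.6,-0.0055,-0.0583,0,0,0,-0.1658],
    [0.6,-0.0055,-0.0583,0,0,0,-0.1658],
    [0.6,-0.0055,-0.0583,0,0,0,-0.1658],
    [0.6,-0.0055,-0.0583,0,0,0,-0.1658],
    [0.6,-0.0055,-0.0583,0,0,0,-0.1658],
    [0.6,-0.0055,-0.0583,0,0,0,-0.1658],
    [0.6,-0.0055,-0.0583,0,0,0,-0.1658],
    [0.6,-0.0055,-0.0583,0,0,0,-0.1658],
    [0.6,0,0,0,0,0,0]
  ]
}}

```text
time_s: 15.45
position: [0.5453, -0.3318, 0.1442]
tcp_rot: [[1.0, -0.018, 0.002], [-0.018, -1.0, -0.003], [0.002, 0.003, -1.0]]
force: [0.2, 0.8, 0.1]
opening: 0.401
```

Request:
{"name": "play_rows", "arguments": {
  "targets": [
    [0.6,0,0.005,-0.045,0,0,0.006],
    [0.6,0,0,-0.045,0,0,0],
    [0.6,0,0,-0.014,0,0,0],
    [1,0,0,0,0,0,0],
    [1,0,0,0,0,0,0],
    [1,0,0,0,0,0,0],
    [1,0,0,0,0,0,0],
    [1,0,0,0.01,0,0,0],
    [1,0,0,0.02,0,0,0],
    [1,0,0,0.03,0,0,0],
    [1,0,0,0.03,0,0,0],
    [1,0,0,0.02,0,0,0]
  ]
}}

```text
time_s: 16.95
position: [0.5465, -0.3211, 0.1533]
tcp_rot: [[1.0, -0.006, 0.003], [-0.006, -1.0, -0.001], [0.003, 0.001, -1.0]]
force: [0.2, -0.3, -0.5]
opening: 0.205
```

Request:
{"name": "play_rows", "arguments": {
  "targets": [
    [1,0.0098,0.0582,0,0,0,0.1658],
    [1,0.0098,0.0582,0,0,0,0.1658],
    [1,0.0098,0.0582,0,0,0,0.1658],
    [1,0.0098,0.0582,0,0,0,0.1658],
    [1,0.0098,0.0582,0,0,0,0.1658],
    [1,0.0098,0.0582,0,0,0,0.1658],
    [1,0.0098,0.0582,0,0,0,0.1658],
    [1,0.0098,0.0582,0,0,0,0.1658],
    [1,0.0098,0.0582,0,0,0,0.1658],
    [1,0.0098,0.0582,0,0,0,0.1658],
    [1,0,0,0,0,0,0],
    [1,0,0,0,0,0,0]
  ]
}}

```text
time_s: 18.45
position: [0.6429, 0.261, 0.1508]
tcp_rot: [[-0.081, 0.997, -0.0], [0.997, 0.081, 0.0], [0.0, -0.0, -1.0]]
force: [0.0, -0.3, -1.4]
opening: 0.203
```

Request:
{"name": "play_rows", "arguments": {
  "targets": [
    [1,0,0,-0.045,0,0,0],
    [1,0,0,-0.045,0,0,0],
    [1,0,0,-0.03,0,0,0],
    [1,0,0,-0.014,0,0,0],
    [1,0,0,-0.004,0,0,0],
    [1,0,0,0,0,0,0]
  ]
}}

```text
time_s: 19.2
position: [0.6446, 0.2603, 0.013]
tcp_rot: [[-0.08, 0.997, 0.002], [0.997, 0.08, 0.0], [0.0, 0.002, -1.0]]
force: [0.6, -0.1, -0.5]
opening: 0.204
```

Request:
{"name": "play_rows", "arguments": {
  "targets": [
    [0.6,0,0,0,0,0,0],
    [0.6,0,0,0,0,0,0],
    [0.6,0,0,0.01,0,0,0],
    [0.6,0,0,0.06,0,0,0],
    [0.6,0,0,0.06,0,0,0],
    [0.6,0,0,0,0,0,0]
  ]
}}

```text
time_s: 19.95
position: [0.6482, 0.2618, 0.1497]
tcp_rot: [[-0.081, 0.997, 0.014], [0.997, 0.081, 0.003], [0.002, 0.015, -1.0]]
force: [0.3, 0.4, -0.8]
opening: 0.401
```

Request:
{"name": "play_rows", "arguments": {
  "targets": [
    [0.6,-0.0275,-0.0025,0.01,0,0,-0.165],
    [0.6,-0.0275,-0.0025,0.01,0,0,-0.165],
    [0.6,-0.0275,-0.0025,0.01,0,0,-0.165],
    [0.6,-0.0275,-0.0025,0.01,0,0,-0.165],
    [0.6,-0.0275,-0.0025,0.01,0,0,-0.165],
    [0.6,-0.0275,-0.0025,0.01,0,0,-0.165],
    [0.6,-0.0275,-0.0025,0.01,0,0,-0.165],
    [0.6,-0.0275,-0.0025,0.01,0,0,-0.165],
    [0.6,-0.0275,-0.0025,0.01,0,0,-0.165],
    [0.6,-0.0275,-0.0025,0.01,0,0,-0.165],
    [0.6,0,0,0,0,0,0],
    [0.6,0,0,0,0,0,0]
  ]
}}

```text
time_s: 21.45
position: [0.3696, 0.2357, 0.2418]
tcp_rot: [[1.0, 0.004, 0.002], [0.004, -1.0, 0.0], [0.002, -0.0, -1.0]]
force: [-0.3, -0.1, -0.2]
opening: 0.4
```

```bash
cat > f.py <<'E'
from h import *
import sys
s=bot.read_state();c=bot.get_calibration("wrist");print(np.round(s["position"],4),s["opening"],s["time_s"],np.round(s["tcp_rot"],3).tolist())
im=bot.capture("wrist");cv2.imwrite(f"pics/{sys.argv[1]}.png",im)
hsv=cv2.cvtColor(im,cv2.COLOR_BGR2HSV)
m=cv2.inRange(hsv,(18,90,150),(30,255,255));m=cv2.morphologyEx(m,cv2.MORPH_OPEN,np.ones((5,5)))
n,l,st,ce=cv2.connectedComponentsWithStats(m)
for i in range(1,n):
    if 300<st[i,4]<6000 and ce[i][1]<330:
        q=np.argwhere(l==i)[:,::-1].astype(np.float32)
        g=np.array([on("wrist",*p,.014,c)[:2] for p in q],np.float32)
        (x,y),(w,h),a=cv2.minAreaRect(g)
        if w<h:a+=90
        a=(a+90)%180-90
        print(st[i],"xy",round(x,4),round(y,4),"size",round(max(w,h),4),round(min(w,h),4),"ang",round(a,1))
E
python3 f.py w4
```

```text
[0.3696 0.2357 0.2418] 0.3997094483523976 21.45 [[1.0, 0.004, 0.002], [0.004, -1.0, 0.0], [0.002, -0.0, -1.0]]
[154  26  54  18 527] xy 0.5712 0.3955 size 0.0639 0.0201 ang 88.5
[473  26  61  26 812] xy 0.5725 0.0352 size 0.0793 0.0219 ang -88.7
[ 273   37   91   21 1109] xy 0.5454 0.2439 size 0.0944 0.0209 ang 86.4
[144  44  32  21 332] xy 0.5483 0.4197 size 0.0402 0.0173 ang -79.5
[473  48  48  18 599] xy 0.5491 0.0453 size 0.0636 0.0201 ang -81.7
[ 187   53  114   18 1148] xy 0.5316 0.3241 size 0.1234 0.0165 ang 89.1
[302  56  48  14 359] xy 0.5269 0.2358 size 0.0492 0.012 ang 84.2
[ 274   74   87   24 1199] xy 0.5016 0.245 size 0.0891 0.0245 ang 89.1
[217  77  51  22 492] xy 0.5009 0.3235 size 0.0548 0.0182 ang -82.6
[ 68  97  57  12 473] xy 0.5032 0.5078 size 0.0865 0.0117 ang 85.2
[136  97  74  17 482] xy 0.4873 0.4043 size 0.0892 0.0121 ang -88.0
[443 121  25  46 838] xy 0.4453 0.0962 size 0.0496 0.022 ang -9.4
[ 109  130  177   63 5347] xy 0.4226 0.3833 size 0.2106 0.065 ang -89.5
[ 465  137   64   27 1349] xy 0.441 0.0434 size 0.0812 0.0277 ang -88.8
[289 139  66   9 569] xy 0.4406 0.2399 size 0.0675 0.0086 ang -89.8
[356 141  23  48 842] xy 0.4184 0.1922 size 0.0494 0.0192 ang 7.8
[290 173  45  11 362] xy 0.4037 0.2497 size 0.0462 0.0106 ang -89.8
[  73  188   30  113 1073] xy 0.3279 0.5363 size 0.1492 0.0194 ang 4.4
[  98  218  140   34 2397] xy 0.341 0.4233 size 0.1842 0.0374 ang -89.2
[ 199  222  147   55 4501] xy 0.3254 0.2969 size 0.1658 0.0618 ang -89.8
[108 258  32  31 628] xy 0.2929 0.4858 size 0.0493 0.0398 ang -87.0
[594 261  34  21 382] xy 0.294 -0.1692 size 0.0827 0.0176 ang 70.9
```

View pics/w4.png

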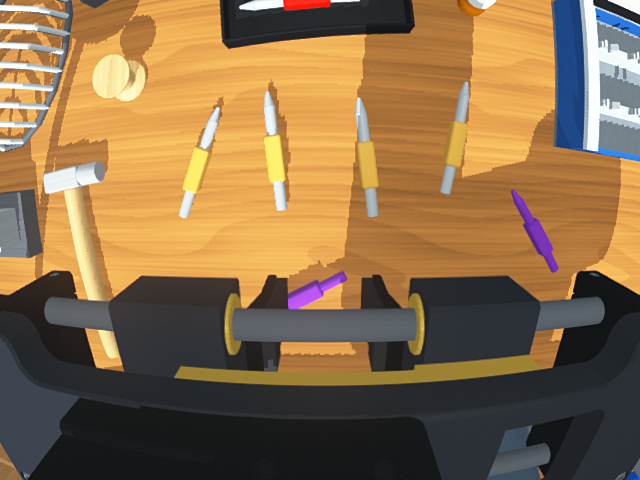

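Four fids on the bench, with the purple look-alikes nearer the robot. The right two are measured: D (0.445, 0.096, −9.4°) and C (0.418, 0.192, +7.8°). I'll compute A and B from their pixels and pick D.

```bash
python3 - <<'E'
from h import *
c=bot.get_calibration("wrist")
for n,ps in(("B",((275,158),(281,208),(267,94))),("A",((196,171),(184,216),(217,108)))):
    q=[on("wrist",*p,.012,c) for p in ps];d=q[2]-q[1];print(n,q[0].round(4),((q[1]+q[2])/2).round(4),np.linalg.norm(d),np.degrees(np.arctan2(d[1],d[0])))
E
```

```text
B [0.425  0.2885 0.012 ] [0.4324 0.2898 0.012 ] 0.12265794974187767 6.498020321297906
A [0.4134 0.3766 0.012 ] [0.4221 0.3726 0.012 ] 0.12512455159152747 -20.167402256559683
```

Request:
{"name": "play_rows", "arguments": {
  "targets": [
    [0.6,0.025,-0.047,-0.03,0,0,-0.056],
    [0.6,0.025,-0.047,-0.03,0,0,-0.056],
    [0.6,0.0255,-0.046,-0.03,0,0,-0.056],
    [0.6,0,0,-0.06,0,0,0],
    [0.6,0,0,-0.055,0,0,0],
    [0.6,0,0,-0.022,0,0,0],
    [0.6,0,0,-0.01,0,0,0],
    [1,0,0,0,0,0,0],
    [1,0,0,0,0,0,0],
    [1,0,0,0,0,0,0],
    [1,0,0,0,0,0,0]
  ]
}}

```text
time_s: 22.88
position: [0.4449, 0.0956, 0.0057]
tcp_rot: [[0.986, -0.165, 0.002], [-0.165, -0.986, -0.0], [0.002, -0.0, -1.0]]
force: [-0.2, -0.5, 4.8]
opening: 0.202
```

Request:
{"name": "play_rows", "arguments": {
  "targets": [
    [1,0,0,0.02,0,0,0],
    [1,0,0,0.06,0,0,0],
    [1,0,0,0.06,0,0,0],
    [1,0.025,-0.047,0,0,0,0.038],
    [1,0.025,-0.047,0,0,0,0.038],
    [1,0.025,-0.047,0,0,0,0.038],
    [1,0.026,-0.0486,0,0,0,0.041],
    [1,0,0,0,0,0,0],
    [1,0,0,-0.04,0,0,0],
    [1,0,0,-0.03,0,0,0],
    [1,0,0,0,0,0,0]
  ]
}}

```text
time_s: 24.25
position: [0.5423, -0.0924, 0.073]
tcp_rot: [[1.0, -0.011, -0.006], [-0.011, -1.0, 0.003], [-0.006, -0.003, -1.0]]
force: [0.2, 0.4, -0.5]
opening: 0.203
```

```bash
python3 - <<'E'
from h import *
im=bot.capture("wrist");cv2.imwrite("pics/w5.png",im[20:400])
E
```

```text
(no output)
```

View pics/w5.png

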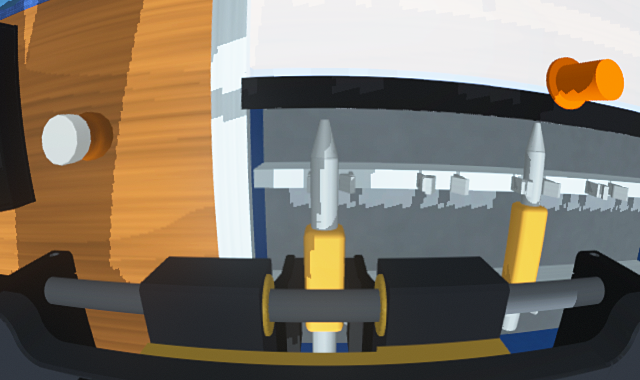

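```bash
python3 - <<'E'
from h import *
c=bot.get_calibration("wrist");s=bot.read_state();print(s["position"])
for k in range(5):
    y=-.326+.058*k; print(k,np.round(proj("wrist",(.5455+.036+.0122*(y+.21),y,.058),c),1))
# observed clip3 jaws
print(on("wrist",444,204,.058,c),on("wrist",348,203,.058,c))
im=cv2.imread("pics/w5.png");cv2.imwrite("pics/w5c.png",cv2.resize(im[130:230,230:480],None,fx=3,fy=3,interpolation=cv2.INTER_CUBIC))
E
```

```text
[ 0.54380539 -0.09293829  0.07438374]
0 [664.3 218.8]
1 [611.8 215.8]
2 [539.6 212.5]
3 [443.3 209.5]
4 [327.6 208. ]
[ 0.58502289 -0.15222666  0.058     ] [ 0.5853189  -0.10385903  0.058     ]
```

View pics/w5c.png

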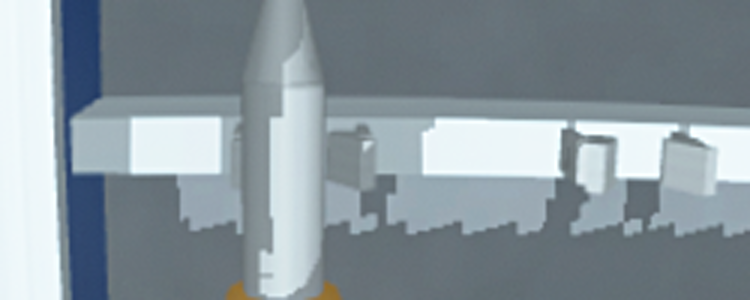

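Pair 4's jaws straddle the neck (centre ≈331 px against neck ≈324, about 1.5 mm), so the fid is aligned. I'll press.

Request:
{"name": "play_rows", "arguments": {
  "targets": [
    [1,0.001,-0.001,-0.012,0,0,0],
    [1,0,0,-0.006,0,0,0],
    [1,0,0,-0.004,0,0,0],
    [1,0,0,-0.004,0,0,0],
    [1,0,0,-0.003,0,0,0],
    [1,0,0,0,0,0,0]
  ]
}}

```text
time_s: 25.05
position: [0.5469, -0.0953, 0.046]
tcp_rot: [[1.0, -0.012, 0.002], [-0.012, -1.0, -0.0], [0.002, 0.0, -1.0]]
force: [1.5, 0.2, 1.2]
opening: 0.205
```

Request:
{"name": "play_rows", "arguments": {
  "targets": [
    [1,0,0,-0.003,0,0,0],
    [1,0,0,0,0,0,0]
  ]
}}

```text
time_s: 25.3
position: [0.5465, -0.0953, 0.0427]
tcp_rot: [[1.0, -0.011, 0.001], [-0.011, -1.0, -0.0], [0.001, 0.0, -1.0]]
force: [1.2, -0.5, 0.4]
opening: 0.202
```

Request:
{"name": "play_rows", "arguments": {
  "targets": [
    [1,0,0,-0.002,0,0,0],
    [1,0,0,-0.002,0,0,0],
    [1,0,0,0,0,0,0]
  ]
}}

```text
time_s: 25.68
position: [0.5466, -0.0953, 0.0423]
tcp_rot: [[1.0, -0.011, 0.002], [-0.011, -1.0, -0.001], [0.002, 0.001, -1.0]]
force: [-5.1, 1.1, 27.1]
opening: 0.204
```

Home: it bottomed at TCP z=0.0423 under 27 N. Release and go to look at C.

Request:
{"name": "play_rows", "arguments": {
  "targets": [
    [1,0,0,0.004,0,0,0],
    [0.6,0,0,0,0,0,0],
    [0.6,0,0,0,0,0,0],
    [0.6,0,0,0.03,0,0,0],
    [0.6,0,0,0.05,0,0,0],
    [0.6,-0.029,0.045,0.015,0,0,0],
    [0.6,-0.029,0.049,0.015,0,0,0],
    [0.6,-0.029,0.049,0.015,0,0,0],
    [0.6,-0.029,0.049,0.015,0,0,0],
    [0.6,-0.029,0.049,0.015,0,0,0],
    [0.6,-0.029,0.049,0.015,0,0,0],
    [0.6,0,0,0,0,0,0]
  ]
}}

```text
time_s: 27.18
position: [0.3694, 0.1975, 0.2132]
tcp_rot: [[1.0, -0.004, -0.001], [-0.004, -1.0, 0.0], [-0.001, -0.0, -1.0]]
force: [0.3, -0.7, -0.5]
opening: 0.397
```

```bash
python3 - <<'E'
import cv2,numpy as np
im=cv2.cvtColor(cv2.imread("pics/w4.png"),cv2.COLOR_BGR2HSV)
for u,v in((275,158),(196,171),(367,163),(456,143),(272,150),(240,158),(230,190),(330,160),(420,160),(500,150)):print(u,v,im[v,u])
E
python3 f.py w6 | grep -v "size 0.0[6-9]\|size 0.[1-9]"
```

```text
275 158 [ 27 145 254]
196 171 [ 27 145 254]
367 163 [ 21 167 227]
456 143 [ 21 170 226]
272 150 [ 27 144 254]
240 158 [ 18 162 239]
230 190 [ 17 162 233]
330 160 [ 18 163 240]
420 160 [ 15 171 177]
500 150 [ 18 160 239]
[0.3694 0.1975 0.2132] 0.397499445413548 27.175 [[1.0, -0.004, -0.001], [-0.004, -1.0, 0.0], [-0.001, -0.0, -1.0]]
[589  41  19  45 763] xy 0.5581 -0.123 size 0.0564 0.0304 ang -0.1
[ 44  46  38  18 343] xy 0.5653 0.5 size 0.0596 0.0142 ang -86.8
[506  63  35  14 349] xy 0.5293 -0.0123 size 0.0444 0.0146 ang -80.9
[319 140  24  51 940] xy 0.4184 0.1917 size 0.0496 0.0182 ang 7.7
```

Request:
{"name": "play_rows", "arguments": {
  "targets": [
    [0.6,0.015,-0.001,-0.05,0,0,0.05],
    [0.6,0.015,-0.001,-0.05,0,0,0.05],
    [0.6,0.016,-0.001,-0.05,0,0,0.047],
    [0.6,0,0,-0.03,0,0,0],
    [0.6,0,0,-0.02,0,0,0],
    [0.6,0,0,-0.0075,0,0,0],
    [1,0,0,0,0,0,0],
    [1,0,0,0,0,0,0],
    [1,0,0,0,0,0,0],
    [1,0,0,0,0,0,0]
  ]
}}

```text
time_s: 28.48
position: [0.4187, 0.192, 0.006]
tcp_rot: [[0.991, 0.136, 0.002], [0.136, -0.991, 0.0], [0.002, 0.0, -1.0]]
force: [-0.6, -1.5, 2.9]
opening: 0.197
```

Request:
{"name": "play_rows", "arguments": {
  "targets": [
    [1,0,0,0.02,0,0,0],
    [1,0,0,0.06,0,0,0],
    [1,0.0183,-0.0493,0.06,0,0,-0.0211],
    [1,0.0183,-0.0493,0,0,0,-0.0211],
    [1,0.0183,-0.0493,0,0,0,-0.0211],
    [1,0.0183,-0.0493,0,0,0,-0.0211],
    [1,0.0183,-0.0493,0,0,0,-0.0211],
    [1,0.0183,-0.0493,0,0,0,-0.0211],
    [1,0.0183,-0.0493,0,0,0,-0.0211],
    [1,0,0,0,0,0,0],
    [1,0,0,-0.04,0,0,0],
    [1,0,0,-0.03,0,0,0]
  ]
}}

```text
time_s: 29.98
position: [0.5411, -0.1412, 0.0615]
tcp_rot: [[1.0, -0.012, -0.002], [-0.012, -1.0, 0.001], [-0.002, -0.001, -1.0]]
force: [-2.3, 5.3, 41.0]
opening: 0.208
```

Request:
{"name": "play_rows", "arguments": {
  "targets": [
    [1,0,0,0,0,0,0]
  ]
}}

```text
time_s: 30.1
position: [0.5411, -0.141, 0.0612]
tcp_rot: [[1.0, -0.011, -0.003], [-0.011, -1.0, 0.002], [-0.003, -0.002, -1.0]]
force: [-0.8, 0.5, -0.5]
opening: 0.206
```

The combined row went over the step cap, so y fell short by 12 mm and z was too low. The fid touched the clip tops. I'll raise and check how it sits in the grip.

Request:
{"name": "play_rows", "arguments": {
  "targets": [
    [1,0,0,0.03,0,0,0],
    [1,0,0,0,0,0,0]
  ]
}}

```text
time_s: 30.35
position: [0.5433, -0.1421, 0.0941]
tcp_rot: [[1.0, -0.011, 0.004], [-0.011, -1.0, -0.002], [0.004, 0.001, -1.0]]
force: [-0.1, -0.0, -0.9]
opening: 0.205
```

```bash
sed -i 's/(18,90,150)/(20,90,150)/' f.py; python3 - <<'E'
from h import *
s=bot.read_state();print(s["position"],s["opening"],s["force"])
im=bot.capture("wrist");cv2.imwrite("pics/w7.png",im[20:400])
E
```

```text
[ 0.54328346 -0.14210358  0.09406451] 0.20451351383376556 [-0.05728159 -0.01330059 -0.85603465]
```

View pics/w7.png

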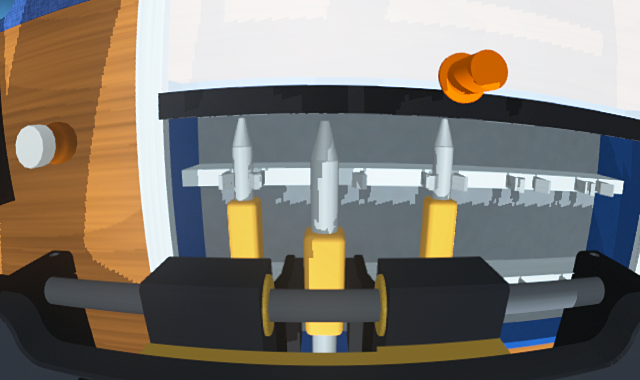

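The fid is still level in the grip, and clip 4's fid looks home. I'll shift y by −11 mm and press.

Request:
{"name": "play_rows", "arguments": {
  "targets": [
    [1,0.003,-0.011,0,0,0,0],
    [1,0,0,0,0,0,0],
    [1,0,0,-0.018,0,0,0],
    [1,0,0,-0.014,0,0,0],
    [1,0,0,-0.006,0,0,0],
    [1,0,0,-0.004,0,0,0],
    [1,0,0,-0.004,0,0,0],
    [1,0,0,-0.003,0,0,0],
    [1,0,0,0,0,0,0]
  ]
}}

```text
time_s: 31.52
position: [0.5458, -0.1536, 0.0434]
tcp_rot: [[1.0, -0.012, 0.001], [-0.012, -1.0, -0.0], [0.001, 0.0, -1.0]]
force: [0.2, 0.1, 0.4]
opening: 0.204
```

Request:
{"name": "play_rows", "arguments": {
  "targets": [
    [1,0,0,-0.002,0,0,0],
    [1,0,0,0,0,0,0]
  ]
}}

```text
time_s: 31.78
position: [0.5456, -0.1536, 0.041]
tcp_rot: [[1.0, -0.012, 0.001], [-0.012, -1.0, -0.0], [0.001, 0.0, -1.0]]
force: [0.9, 1.0, -1.2]
opening: 0.202
```

Request:
{"name": "play_rows", "arguments": {
  "targets": [
    [1,0,0,-0.002,0,0,0],
    [1,0,0,0,0,0,0]
  ]
}}

```text
time_s: 32.02
position: [0.5457, -0.1536, 0.0401]
tcp_rot: [[1.0, -0.012, 0.001], [-0.012, -1.0, -0.0], [0.001, 0.0, -1.0]]
force: [0.6, 2.0, 5.5]
opening: 0.203
```

Request:
{"name": "play_rows", "arguments": {
  "targets": [
    [1,0,0,-0.002,0,0,0],
    [1,0,0,-0.001,0,0,0],
    [1,0,0,0,0,0,0]
  ]
}}

```text
time_s: 32.4
position: [0.5457, -0.1536, 0.0399]
tcp_rot: [[1.0, -0.011, 0.002], [-0.011, -1.0, -0.001], [0.002, 0.001, -1.0]]
force: [-3.2, 2.6, 24.9]
opening: 0.202
```

Request:
{"name": "play_rows", "arguments": {
  "targets": [
    [1,0,0,0.003,0,0,0],
    [0.6,0,0,0,0,0,0],
    [0.6,0,0,0,0,0,0],
    [0.6,0,0,0.03,0,0,0],
    [0.6,0,0,0.055,0,0,0]
  ]
}}

```text
time_s: 33.02
position: [0.5433, -0.1528, 0.1225]
tcp_rot: [[1.0, -0.012, -0.006], [-0.012, -1.0, 0.003], [-0.006, -0.003, -1.0]]
force: [0.1, -0.5, 0.8]
opening: 0.391
```

Request:
{"name": "play_rows", "arguments": {
  "targets": [
    [0.6,-0.019,0.0493,0.01,0,0,0],
    [0.6,-0.019,0.0493,0.01,0,0,0],
    [0.6,-0.019,0.0493,0.01,0,0,0],
    [0.6,-0.019,0.0493,0.01,0,0,0],
    [0.6,-0.019,0.0493,0.01,0,0,0],
    [0.6,-0.019,0.0493,0.01,0,0,0],
    [0.6,-0.019,0.0493,0.01,0,0,0],
    [0.6,-0.019,0.0493,0.01,0,0,0],
    [0.6,-0.019,0.0493,0.01,0,0,0],
    [0.6,0,0,0,0,0,0],
    [0.6,0,0,0,0,0,0]
  ]
}}

```text
time_s: 34.4
position: [0.374, 0.2898, 0.2138]
tcp_rot: [[1.0, -0.011, -0.001], [-0.011, -1.0, -0.001], [-0.001, 0.001, -1.0]]
force: [0.8, -0.3, -0.4]
opening: 0.399
```

```bash
python3 f.py w8 | grep -v "size 0.0[6-9]\|size 0.[1-9]"
```

```text
[0.374  0.2898 0.2138] 0.39904604921564557 34.4 [[1.0, -0.011, -0.001], [-0.011, -1.0, -0.001], [-0.001, 0.001, -1.0]]
[313 138  24  51 912] xy 0.4247 0.2895 size 0.0488 0.0178 ang 7.1
[222 151  30  50 879] xy 0.4143 0.3768 size 0.0492 0.0193 ang -20.0
```

Request:
{"name": "play_rows", "arguments": {
  "targets": [
    [0.6,0.016,0,-0.05,0,0,0.045],
    [0.6,0.017,0,-0.05,0,0,0.045],
    [0.6,0.017,0,-0.05,0,0,0.045],
    [0.6,0,0,-0.03,0,0,0],
    [0.6,0,0,-0.02,0,0,0],
    [0.6,0,0,-0.007,0,0,0],
    [1,0,0,0,0,0,0],
    [1,0,0,0,0,0,0],
    [1,0,0,0,0,0,0],
    [1,0,0,0,0,0,0]
  ]
}}

```text
time_s: 35.7
position: [0.4249, 0.2904, 0.0082]
tcp_rot: [[0.992, 0.123, 0.002], [0.123, -0.992, 0.0], [0.002, -0.0, -1.0]]
force: [0.7, -1.0, 4.5]
opening: 0.206
```

It gripped a bit high, so I'll reopen, drop 3 mm and regrip.

Request:
{"name": "play_rows", "arguments": {
  "targets": [
    [0.7,0,0,0,0,0,0],
    [0.7,0,0,-0.003,0,0,0],
    [1,0,0,0,0,0,0],
    [1,0,0,0,0,0,0],
    [1,0,0,0,0,0,0],
    [1,0,0,0,0,0,0],
    [1,0,0,0.02,0,0,0],
    [1,0,0,0.06,0,0,0],
    [1,0,0,0.06,0,0,0],
    [1,0,0,0,0,0,0]
  ]
}}

```text
time_s: 36.95
position: [0.4275, 0.2916, 0.1488]
tcp_rot: [[0.992, 0.123, 0.01], [0.123, -0.992, 0.004], [0.011, -0.003, -1.0]]
force: [-0.8, -0.7, -0.5]
opening: 0.203
```

Request:
{"name": "play_rows", "arguments": {
  "targets": [
    [1,0.012,-0.0559,0,0,0,-0.0135],
    [1,0.012,-0.0559,0,0,0,-0.0135],
    [1,0.012,-0.0559,0,0,0,-0.0135],
    [1,0.012,-0.0559,0,0,0,-0.0135],
    [1,0.012,-0.0559,0,0,0,-0.0135],
    [1,0.012,-0.0559,0,0,0,-0.0135],
    [1,0.012,-0.0559,0,0,0,-0.0135],
    [1,0.012,-0.0559,0,0,0,-0.0135],
    [1,0.012,-0.0559,0,0,0,-0.0135],
    [1,0.012,-0.0559,0,0,0,-0.0135],
    [1,0,0,0,0,0,0],
    [1,0,0,0,0,0,0]
  ]
}}

```text
time_s: 38.45
position: [0.5428, -0.2678, 0.1426]
tcp_rot: [[1.0, -0.013, -0.003], [-0.013, -1.0, 0.003], [-0.003, -0.003, -1.0]]
force: [0.2, -0.4, -0.4]
opening: 0.207
```

Request:
{"name": "play_rows", "arguments": {
  "targets": [
    [1,0,0,-0.04,0,0,0],
    [1,0,0,-0.025,0,0,0],
    [1,0,0,0,0,0,0]
  ]
}}

```text
time_s: 38.83
position: [0.542, -0.2654, 0.0769]
tcp_rot: [[1.0, -0.01, -0.006], [-0.01, -1.0, 0.005], [-0.006, -0.005, -1.0]]
force: [1.3, 0.3, -0.5]
opening: 0.202
```

```bash
python3 - <<'E'
from h import *
s=bot.read_state();print(s["position"],s["opening"],s["force"],np.round(s["tcp_rot"],3).tolist());c=bot.get_calibration("wrist")
for k in range(5):
    y=-.327+.058*k; print(k,np.round(proj("wrist",(.5455+.036+.0122*(y+.21),y,.058),c),1))
im=bot.capture("wrist");cv2.imwrite("pics/w9.png",im[130:400,100:])
E
```

```text
[ 0.54204313 -0.2654436   0.07688934] 0.2016147017909147 [ 1.25114778  0.33520448 -0.51905107] [[1.0, -0.01, -0.006], [-0.01, -1.0, 0.005], [-0.006, -0.005, -1.0]]
0 [446.7 209.4]
1 [332.9 207.7]
2 [217.7 208.1]
3 [120.1 210.1]
4 [ 46.  212.8]
```

View pics/w9.png

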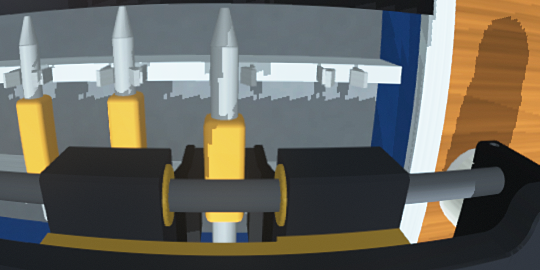

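Clip0 sits at 442 px (y≈-0.325), so clip1 is at about -0.267 and the fid is within 2 mm. Press.

Request:
{"name": "play_rows", "arguments": {
  "targets": [
    [1,0.001,0,-0.013,0,0,0],
    [1,0,0,-0.008,0,0,0],
    [1,0,0,-0.005,0,0,0],
    [1,0,0,-0.004,0,0,0],
    [1,0,0,-0.004,0,0,0],
    [1,0,0,-0.003,0,0,0],
    [1,0,0,0,0,0,0]
  ]
}}

```text
time_s: 39.75
position: [0.5457, -0.2691, 0.0421]
tcp_rot: [[1.0, -0.012, 0.001], [-0.012, -1.0, -0.001], [0.001, 0.001, -1.0]]
force: [1.7, -0.9, -1.2]
opening: 0.2
```

Request:
{"name": "play_rows", "arguments": {
  "targets": [
    [1,0,0,-0.002,0,0,0],
    [1,0,0,-0.002,0,0,0],
    [1,0,0,0,0,0,0]
  ]
}}

```text
time_s: 40.12
position: [0.5456, -0.2692, 0.0407]
tcp_rot: [[1.0, -0.012, 0.001], [-0.012, -1.0, -0.001], [0.001, 0.001, -1.0]]
force: [-2.3, 1.4, 14.1]
opening: 0.204
```

Request:
{"name": "play_rows", "arguments": {
  "targets": [
    [1,0,0,-0.002,0,0,0],
    [1,0,0,0,0,0,0]
  ]
}}

```text
time_s: 40.38
position: [0.5457, -0.2692, 0.0406]
tcp_rot: [[1.0, -0.011, 0.001], [-0.011, -1.0, -0.002], [0.001, 0.002, -1.0]]
force: [-5.2, 2.8, 25.0]
opening: 0.199
```

Request:
{"name": "play_rows", "arguments": {
  "targets": [
    [1,0,0,0.003,0,0,0],
    [0.6,0,0,0,0,0,0],
    [0.6,0,0,0,0,0,0],
    [0.6,0,0,0.03,0,0,0],
    [0.6,0,0,0.055,0,0,0],
    [0.6,0,0,0,0,0,0]
  ]
}}

```text
time_s: 41.12
position: [0.5479, -0.2705, 0.1279]
tcp_rot: [[1.0, -0.012, 0.007], [-0.012, -1.0, -0.005], [0.007, 0.005, -1.0]]
force: [0.4, -0.3, 0.3]
opening: 0.398
```

Request:
{"name": "play_rows", "arguments": {
  "targets": [
    [0.6,-0.0163,0.0586,0.009,0,0,0],
    [0.6,-0.0163,0.0586,0.009,0,0,0],
    [0.6,-0.0163,0.0586,0.009,0,0,0],
    [0.6,-0.0163,0.0586,0.009,0,0,0],
    [0.6,-0.0163,0.0586,0.009,0,0,0],
    [0.6,-0.0163,0.0586,0.009,0,0,0],
    [0.6,-0.0163,0.0586,0.009,0,0,0],
    [0.6,-0.0163,0.0586,0.009,0,0,0],
    [0.6,-0.0163,0.0586,0.009,0,0,0],
    [0.6,-0.0163,0.0586,0.009,0,0,0],
    [0.6,0,0.0586,0,0,0,0],
    [0.6,0,0,0,0,0,0]
  ]
}}

```text
time_s: 42.62
position: [0.3814, 0.3792, 0.213]
tcp_rot: [[1.0, -0.006, -0.0], [-0.006, -1.0, 0.0], [-0.0, -0.0, -1.0]]
force: [-0.0, -0.7, -0.4]
opening: 0.403
```

```bash
python3 f.py w10 | grep -v "size 0.0[6-9]\|size 0.[1-9]"
```

```text
[0.3814 0.3792 0.213 ] 0.40279357958390233 42.625 [[1.0, -0.006, -0.0], [-0.006, -1.0, 0.0], [-0.0, -0.0, -1.0]]
[222  41  14  51 478] xy 0.5321 0.4727 size 0.0518 0.0118 ang -4.2
[312 156  31  50 885] xy 0.4148 0.3773 size 0.049 0.0177 ang -20.8
```

Request:
{"name": "play_rows", "arguments": {
  "targets": [
    [0.6,0.011,0.001,-0.05,0,0,-0.117],
    [0.6,0.011,0,-0.05,0,0,-0.117],
    [0.6,0.01,0,-0.05,0,0,-0.117],
    [0.6,0,0,-0.03,0,0,0],
    [0.6,0,0,-0.02,0,0,0],
    [0.6,0,0,-0.009,0,0,0],
    [1,0,0,0,0,0,0],
    [1,0,0,0,0,0,0],
    [1,0,0,0,0,0,0],
    [1,0,0,0,0,0,0]
  ]
}}

```text
time_s: 43.92
position: [0.4148, 0.377, 0.0062]
tcp_rot: [[0.935, -0.355, 0.002], [-0.355, -0.935, 0.001], [0.001, -0.001, -1.0]]
force: [0.3, -0.6, 3.6]
opening: 0.201
```

Request:
{"name": "play_rows", "arguments": {
  "targets": [
    [1,0,0,0.02,0,0,0],
    [1,0,0,0.06,0,0,0],
    [1,0,0,0.06,0,0,0],
    [1,0,0,0,0,0,0]
  ]
}}

```text
time_s: 44.42
position: [0.4173, 0.379, 0.1505]
tcp_rot: [[0.935, -0.354, 0.01], [-0.355, -0.935, 0.006], [0.007, -0.01, -1.0]]
force: [0.4, 0.4, -0.7]
opening: 0.2
```

Request:
{"name": "play_rows", "arguments": {
  "targets": [
    [1,0.0108,-0.0585,0,0,0,0.0293],
    [1,0.0108,-0.0585,0,0,0,0.0293],
    [1,0.0108,-0.0585,0,0,0,0.0293],
    [1,0.0108,-0.0585,0,0,0,0.0293],
    [1,0.0108,-0.0585,0,0,0,0.0293],
    [1,0.0108,-0.0585,0,0,0,0.0293],
    [1,0.0108,-0.0585,0,0,0,0.0293],
    [1,0.0108,-0.0585,0,0,0,0.0293],
    [1,0.0108,-0.0585,0,0,0,0.0293],
    [1,0.0108,-0.0585,0,0,0,0.0293],
    [1,0.0108,-0.0585,0,0,0,0.0293],
    [1,0.0108,-0.0585,0,0,0,0.0293]
  ]
}}

```text
time_s: 45.92
position: [0.5431, -0.3263, 0.1436]
tcp_rot: [[1.0, -0.011, -0.002], [-0.011, -1.0, 0.002], [-0.002, -0.002, -1.0]]
force: [1.4, 0.2, -1.0]
opening: 0.206
```

Request:
{"name": "play_rows", "arguments": {
  "targets": [
    [1,0,0,0,0,0,0],
    [1,0,0,0,0,0,0],
    [1,0,0,0,0,0,0]
  ]
}}

```text
time_s: 46.3
position: [0.5431, -0.3229, 0.1444]
tcp_rot: [[1.0, -0.01, -0.002], [-0.01, -1.0, 0.002], [-0.002, -0.002, -1.0]]
force: [-0.0, -0.0, -2.1]
opening: 0.201
```

Request:
{"name": "play_rows", "arguments": {
  "targets": [
    [1,0.001,-0.001,-0.04,0,0,0],
    [1,0,0,-0.028,0,0,0],
    [1,0,0,0,0,0,0],
    [1,0,0,-0.013,0,0,0],
    [1,0,0,-0.008,0,0,0],
    [1,0,0,-0.005,0,0,0],
    [1,0,0,-0.004,0,0,0],
    [1,0,0,-0.004,0,0,0],
    [1,0,0,0,0,0,0]
  ]
}}

```text
time_s: 47.42
position: [0.5454, -0.3268, 0.0432]
tcp_rot: [[1.0, -0.011, 0.001], [-0.011, -1.0, -0.001], [0.001, 0.001, -1.0]]
force: [1.1, -1.6, -1.4]
opening: 0.202
```

Request:
{"name": "play_rows", "arguments": {
  "targets": [
    [1,0,0,-0.002,0,0,0],
    [1,0,0,-0.002,0,0,0],
    [1,0,0,0,0,0,0]
  ]
}}

```text
time_s: 47.8
position: [0.5455, -0.3269, 0.0429]
tcp_rot: [[1.0, -0.011, 0.002], [-0.011, -1.0, -0.002], [0.002, 0.002, -1.0]]
force: [-4.2, 1.3, 18.4]
opening: 0.208
```

Request:
{"name": "play_rows", "arguments": {
  "targets": [
    [1,0,0,0.003,0,0,0],
    [0.6,0,0,0,0,0,0],
    [0.6,0,0,0,0,0,0],
    [0.6,0,0,0.03,0,0,0],
    [0.6,0,0,0.055,0,0,0],
    [0.6,-0.02,0.039,0.03,0,0,0],
    [0.6,-0.02,0.039,0.03,0,0,0],
    [0.6,-0.02,0.039,0.03,0,0,0],
    [0.6,0,0,0,0,0,0],
    [0.6,0,0,0,0,0,0]
  ]
}}

```text
time_s: 49.05
position: [0.4851, -0.2094, 0.2171]
tcp_rot: [[1.0, -0.011, 0.0], [-0.011, -1.0, -0.0], [0.0, 0.0, -1.0]]
force: [0.1, -0.5, -0.4]
opening: 0.399
```

```bash
python3 - <<'E'
from h import *
s=bot.read_state();c=bot.get_calibration("wrist");print(s["position"],s["opening"])
im=bot.capture("wrist");cv2.imwrite("pics/w11.png",im)
hsv=cv2.cvtColor(im,cv2.COLOR_BGR2HSV)
m=cv2.inRange(hsv,(20,90,120),(30,255,255));n,l,st,ce=cv2.connectedComponentsWithStats(m)
for i in range(1,n):
    if st[i,4]>500 and ce[i][1]<260:print(st[i],on("wrist",*ce[i],.055,c).round(4))
m=cv2.inRange(hsv,(4,190,120),(14,255,255));n,l,st,ce=cv2.connectedComponentsWithStats(m)
for i in range(1,n):
    if st[i,4]>300 :print("knob",st[i],on("wrist",*ce[i],.1,c))
sc=bot.capture("scene");tp=bot.capture("top")
cv2.imwrite("pics/m2.png",np.vstack([np.hstack([sc[200:380,100:500],tp[140:320,100:500]]),np.hstack([im[60:280,100:500],np.zeros((220,400,3),np.uint8)])]))
E
```

```text
[ 0.48510738 -0.20939279  0.2170511 ] 0.3989746416054094
[ 316  126   20   57 1075] [ 0.5459 -0.2101  0.055 ]
[ 379  127   22   55 1087] [ 0.5465 -0.2667  0.055 ]
[ 440  129   23   55 1060] [ 0.5459 -0.3229  0.055 ]
[ 250  130   22   55 1052] [ 0.545  -0.1532  0.055 ]
[188 132  20  54 909] [ 0.546  -0.0954  0.055 ]
```

View pics/m2.png

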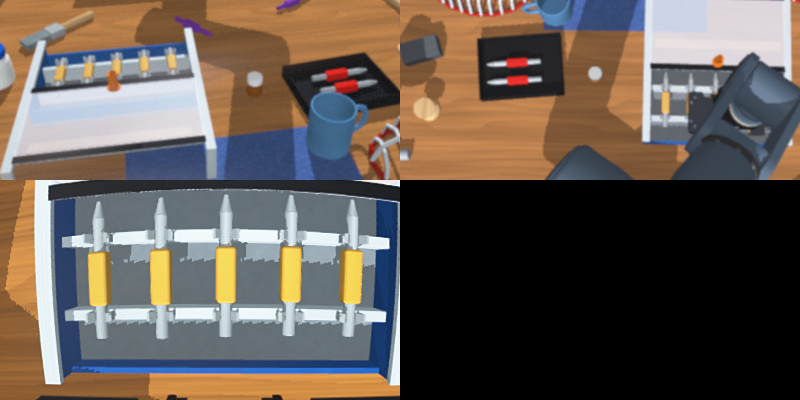

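All five fids sit evenly in their clips and both blunts are in the tray. Now I'll shut the guard.

Request:
{"name": "play_rows", "arguments": {
  "targets": [
    [0.6,0.05,-0.001,-0.02,0,0,0],
    [0.6,0.055,-0.001,-0.01,0,0,0],
    [0.6,0.05,-0.0005,-0.01,0,0,0],
    [0.6,0,0,0,0,0,0],
    [0.6,0,0,-0.04,0,0,0],
    [0.6,0,0,-0.035,0,0,0],
    [0.6,0,0,-0.016,0,0,0],
    [1,0,0,0,0,0,0],
    [1,0,0,0,0,0,0],
    [1,0,0,0,0,0,0],
    [1,0,0,0,0,0,0],
    [1,0,0,0,0,0,0]
  ]
}}

```text
time_s: 50.7
position: [0.6409, -0.2127, 0.088]
tcp_rot: [[1.0, -0.011, 0.003], [-0.011, -1.0, -0.002], [0.003, 0.002, -1.0]]
force: [-0.1, -2.3, 5.6]
opening: 0.195
```

Request:
{"name": "play_rows", "arguments": {
  "targets": [
    [1,-0.01,0,0,0,0,0],
    [1,-0.02,0,0,0,0,0],
    [1,-0.025,0,0,0,0,0],
    [1,-0.025,0,0,0,0,0],
    [1,-0.025,0,0,0,0,0],
    [1,-0.02,0,0,0,0,0],
    [1,-0.015,0,0,0,0,0],
    [1,-0.008,0,0,0,0,0],
    [1,-0.004,0,0,0,0,0],
    [1,0,0,0,0,0,0]
  ]
}}

```text
time_s: 51.95
position: [0.4878, -0.2106, 0.0879]
tcp_rot: [[1.0, -0.012, 0.001], [-0.012, -1.0, 0.001], [0.001, -0.001, -1.0]]
force: [0.1, 2.2, 12.8]
opening: 0.198
```

Request:
{"name": "play_rows", "arguments": {
  "targets": [
    [1,-0.006,0,0,0,0,0],
    [1,-0.005,0,0,0,0,0],
    [1,-0.004,0,0,0,0,0],
    [1,0,0,0,0,0,0]
  ]
}}

```text
time_s: 52.45
position: [0.4758, -0.2105, 0.0879]
tcp_rot: [[1.0, -0.014, 0.007], [-0.014, -1.0, 0.001], [0.007, -0.001, -1.0]]
force: [8.1, 6.7, 9.1]
opening: 0.2
```

Request:
{"name": "play_rows", "arguments": {
  "targets": [
    [1,-0.004,0,0,0,0,0],
    [1,-0.003,0,0,0,0,0],
    [1,0,0,0,0,0,0]
  ]
}}

```text
time_s: 52.82
position: [0.4756, -0.2107, 0.088]
tcp_rot: [[1.0, -0.019, 0.021], [-0.019, -1.0, -0.001], [0.021, 0.001, -1.0]]
force: [24.8, 13.6, 0.1]
opening: 0.202
```

It's at the shut stop (travel 0.165 m, 25 N). Relax, release, clear, check.

Request:
{"name": "play_rows", "arguments": {
  "targets": [
    [1,0.004,0,0,0,0,0],
    [1,0.002,0,0,0,0,0],
    [0.4,0,0,0,0,0,0],
    [0.4,0,0,0,0,0,0],
    [0.4,0,0,0,0,0,0],
    [0.4,0,0,0.04,0,0,0],
    [0.4,0,0,0.05,0,0,0],
    [0.4,0,0,0.04,0,0,0],
    [0.4,-0.02,0,0,0,0,0],
    [0.4,0,0,0,0,0,0]
  ]
}}

```text
time_s: 54.08
position: [0.4504, -0.2112, 0.2162]
tcp_rot: [[1.0, -0.013, -0.001], [-0.013, -1.0, 0.001], [-0.001, -0.001, -1.0]]
force: [0.2, -0.3, -0.3]
opening: 0.6
```

```bash
python3 - <<'E'
from h import *
s=bot.read_state();c=bot.get_calibration("wrist");print(s["position"],s["opening"],s["time_s"],s["force"])
im=bot.capture("wrist")
hsv=cv2.cvtColor(im,cv2.COLOR_BGR2HSV)
m=cv2.inRange(hsv,(4,190,120),(14,255,255));n,l,st,ce=cv2.connectedComponentsWithStats(m)
for i in range(1,n):
    if st[i,4]>200 :print("knob",st[i],on("wrist",*ce[i],.1,c))
sc=bot.capture("scene")
cv2.imwrite("pics/m3.png",np.hstack([cv2.resize(sc,(400,300)),cv2.resize(im,(400,300))]))
E
```

```text
[ 0.45035519 -0.21117477  0.21623817] 0.6003953541673641 54.075 [ 0.15686171 -0.28686563 -0.25650565]
knob [312 185  23  17 220] [ 0.48390183 -0.20965364  0.1       ]
```

View pics/m3.png

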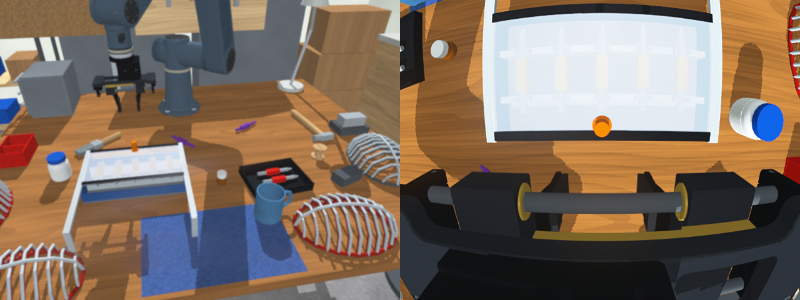

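The guard is flush with the case front, the five fids are under it, the blunts are in the tray and the bystanders are in place.

```bash
python3 -c "
from rig import bot
print(bot.hand_in())"
```

```text
the job is handed in; nothing more can be done
None
```

The job is done and handed in at 54 s of the 208 s allowed. The hand-in gives no verdict.

- **Guard:** I slid it open to its stop, and at the end shut it to its stop. Travel between the two stops was 0.165 m. The last picture shows it flush with the front of the case.
- **Blunt fids:** both red-grip fids lie flat in the black tray.
- **Wooden fids:** I pressed all four bench fids into the empty clips until they bottomed, at 18 to 27 N and about 11 mm below where the jaws first meet them. The last open-case picture shows all five wooden fids, including the one already there, sitting level and evenly spaced.
- **Other things on the bench:** they look undisturbed in the last picture.

Two slips on the way, both mended:
- **First guard pull:** I moved before the fingers had closed, so the grip missed the knob. The second try held.
- **Fid for clip pair 3:** one step was over the limit and came up short, so the fid touched the clip tops 12 mm off with 41 N at the wrist (limit 120 N). It also shifted about 2 mm in the grip. I lifted it, realigned it and pressed it home.

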